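Wind the plate on to the next division of the dividing table

ROBOT

A 6-joint arm with a two-finger parallel gripper is mounted at the origin on the work surface. World frame = base frame: x ahead of the robot, y to its left, z up, the work surface at z = 0. Lengths are in m, angles in degrees, forces in N, time in s.
With the tool pointing down it reaches from about 0.325 to 0.85 m from the base axis. Payload 15.5 kg.
Tool frame: the origin (TCP) lies midway between the tips of the shut fingers; the grasp point (between the pads) lies 19 mm behind it; z points along the fingers, y is the line along which they close (so a half turn about z gives the same grasp; the last joint's range is limited). The gripper opens to 91 mm and grips with 3 to 60 N. Pads are 32 mm wide; open, the fingers measure 118 mm over their backs; the gripper's body (76 mm by 178 mm) begins 60 mm behind the grasp point.
Start: joints at [71.305, 28.281, 77.091, -0, 74.628, -5.472], TCP at [0.143, 0.608, 0.214] pointing down, gripper open.
Joint ranges: [-166.48, 166.48], [-47.26, 123.95], [12.59, 153.08], [-70.14, 250.14], [6.76, 159.57], [-176.63, 176.63]. Speed limits (degrees/s): [108.29, 108.29, 147.25, 172.46, 172.46, 172.46].

INTERFACE

Orientations are given as a 3x3 rotation matrix whose columns are the frame's x, y, z axes.
In Python, from bench import ctrl gives the robot as it stands. The module is installed in compiled form; this text tells all that it offers. Calls block until the motion is done:
- ctrl.goto(position, orientation): joint-space move of the TCP to a pose.
- ctrl.move_l(position, vel=0.15, ori=None, contact_N=None): straight line of the TCP; ori=None keeps the orientation; vel is the mean speed in m/s. With contact_N (N) it stops when the force on the tool has changed by that much, and returns True; else False.
- ctrl.movej(angles): joint-space move.
- ctrl.command_gripper(opening): opening from 0.0 (shut) to 1.0 (fully open); the grip force is fixed at half the most; returns when the fingers have stopped.
- ctrl.sleep(seconds).
- ctrl.ik(position, orientation): joint angles nearest the present ones, or None.
- ctrl.read_camera(name): name is "scene" or "top" or "wrist"; returns the picture (384x512x3 uint8, blue, green, red); there is no depth.
- ctrl.camera_params(name): a dict with "fx", "fy", "cx", "cy" (pixels), "D" ([k1, k2, p1, p2, k3] as OpenCV has them; the pictures are not rectified), "pose" (4x4, takes a point from camera to world coordinates); the wrist camera has in their place "T_tool_cam" (4x4, takes a point from camera to tool coordinates, whose origin is the TCP and whose axes are the flange's). Camera axes: x right, y up, looking along -z (the intrinsics and any distortion apply to the point x, -y, -z); pixel columns grow to the right and rows downward; lengths in m; the calibration is good to about 2 mm. A picture is of the moment at which its call begins: read the wrist's pose just before it. camera_params takes no time and is no camera call.
A pose or a line that the arm cannot do raises ctrl.MotionError and nothing moves.
- ctrl.sign_off(): hands the job in; it is judged then, once.
Readings, each from a call of its own:
- ctrl.current_t(): time.
- ctrl.current_q(): joint angles.
- ctrl.current_dq(): joint speeds.
- ctrl.current_effort(): joint torques, N m.
- ctrl.current_tool_pos(): TCP position.
- ctrl.current_eef_rot(): TCP orientation.
- ctrl.current_contact_force(): force on the tool from outside, world axes, zero at the start.
- ctrl.current_wrist_torque(): the same for the moment, N m.
- ctrl.current_grip_width(): opening from 0.0 (shut) to 1.0 (fully open).
- ctrl.current_grasp_force(): force on a finger pad.
Only numpy, scipy, OpenCV 4.12 (cv2) and the standard library are available. Lean on these libraries where they do the work, as an engineer would, in place of code of your own. Each camera call takes 0.05 s, during which the arm holds its last target. There are 200 camera calls.

TASK

A tea plate is being painted on a worm-driven dividing table and its next motif is due: slacken the table's clamp lever by swinging it anticlockwise (seen from above) well away from tight, then wind the crank handle round clockwise (seen from the handle's end), several full turns, until the next long line on the faceplate stands at the pointer, and swing the clamp lever back fully tight. Never wind against the tight clamp, do not touch the faceplate or the wet painted plate, and leave the pots, mug and brush tin around it where they stand.

Things in the scene. Friction and masses are not known exactly. Their poses are not given: they have to be found in the camera images.
- dividing_table: Hand-wound dividing table, fixed; plywood board 280 x 300 x 18 mm, grey cast base, level bright-metal faceplate 220 mm across, its top 130 mm above the work surface. Origin: on the faceplate's axis at work-surface height. Its -x side is the operator's side (faces the robot at yaw 0): pointer in the middle, crank to the right (-y), clamp lever to the left (+y). z up.
- faceplate: Turning faceplate, 220 mm across, 24 mm thick, with the white tea plate (160 mm) in three small jaws; highest parts 160 mm above the work surface. Near its rim, on top: eight long black lines (20 x 3 mm, 45 degrees apart) and short ones every 5 degrees. Origin: on its axis, at its underside. Not to be touched: the paint is wet.
- spindle (a joint): Angle of the faceplate, rad, growing anticlockwise seen from above. 0 when the next long line stands exactly at the pointer; it starts between -0.62 and -0.43. It is driven by the worm: one turn of the crank moves it 10 degrees (crank angle / 36).
- crank (a joint): Crank angle, rad, growing clockwise seen from the handle's end (looking along the dividing_table's +x). It is 36 x spindle: 0 at the wanted line, negative before. At angle q point handle_grip lies, in the dividing_table's frame, -30 sin(q) mm in y and +30 cos(q) mm in z from point crank_axis (0: at the top). Takes about 3 N at the handle, more with the clamp tight; stays where left.
- crank_axis (a point): Centre of the upright circle, 30 mm in radius, in which point handle_grip travels; the circle's normal is the dividing_table's x axis, its centre 80 mm above the work surface, on the crank's axis. The crank's arm and hub (26 mm across) end 43 mm from this point, towards the dividing_table's +x.
- clamp (a joint): Angle of the clamp lever, rad, growing anticlockwise seen from above. 0 = tight, against its stop, the lever pointing along the dividing_table's +y; the brake is free beyond about 0.5; the other stop is at 1.35. It starts between 0 and 0.05. It swings level, takes about 4 N at the ball and stays where it is left.
- clamp_pivot (a point): The clamp lever's upright pivot, front left of the faceplate; this point is at the height of the lever's ball (162 mm above the work surface).
- clamp_ball (a point): Centre of the black ball, 25 mm in diameter, at the end of the clamp lever, 95 mm from the pivot. At clamp angle q it lies, in the dividing_table's frame, -95 sin(q) mm in x and 95 cos(q) mm in y from point clamp_pivot. The lever's steel shank is 10 mm thick and slopes down from the ball by 14 mm to the pivot.
- pointer_tip (a point): Tip of the dark pointer fixed to the base, over the faceplate's rim in the middle of the operator's (-x) side, 135 mm above the work surface; the pointer stands up to 140 mm high.
- brush_tin: Bystander: tin of brushes, 72 mm across, 98 mm high, brushes up to 190 mm; origin at the middle of its underside.
- paint_jar: Bystander: glass jar of paint with a lid, 56 mm across, 62 mm high; origin at the middle of its underside.
- water_pot: Bystander: white pot, 72 mm across, 75 mm high; origin at the middle of its underside.
- tea_cup: Bystander: white mug, 84 mm across, 62 mm high, with a handle; origin at the middle of its underside.
- handle_grip (a point): Point on the axis of the crank's black handle where it is best gripped: round grip, 18 mm diameter, 70 mm long, along the dividing_table's x axis, standing out to -x; it reaches 45 mm from this point towards the crank's arm and 25 mm to its free end. It spins freely on its pin, so it can be held, fingers closing along the dividing_table's y, while it goes round.

How it is judged:
By the outcome, as a careful person would: the job done as asked, in the order asked, and still so for the second after the job is handed in, with the robot touching nothing.
It also fails if it takes over 72 s, if anything falls off the work surface, if the arm or the gripper's body presses on something with over 40 N, if the wrist force passes 120 N, or if a joint passes its speed limit or range.

## Working session

There is one attempt and no reset: what is moved stays moved. The work goes in short steps, each a Python script; the robot and the scene stay as the last script left them, time stands still between calls to the robot, and variables do not carry over. Pictures are saved under pics/ and viewed, at most 10 in all, crops included, and the job is handed in when it is done.

```bash
mkdir -p pics
python3 - <<'E'
from bench import ctrl
import cv2,numpy as np
np.set_printoptions(precision=4,suppress=True)
for n in("scene","top","wrist"):
    im=ctrl.read_camera(n);cv2.imwrite(f"pics/{n}0.png",im)
    if n!="wrist": cv2.imwrite(f"pics/{n}0b.png",cv2.resize(im,(800,600),interpolation=cv2.INTER_CUBIC))
    print(n,ctrl.camera_params(n))
print(ctrl.current_t())
E
```

```text
scene {'fx': 415.3692975574787, 'fy': 415.3692975574787, 'cx': 257.5911284683521, 'cy': 193.0834475337139, 'D': array([0.0468, 0.    , 0.    , 0.    , 0.    ]), 'pose': array([[-0.7738, -0.4649,  0.4302,  0.9949],
       [ 0.6333, -0.5766,  0.5161,  0.5501],
       [ 0.0081,  0.6718,  0.7406,  0.9   ],
       [ 0.    ,  0.    ,  0.    ,  1.    ]])}
top {'fx': 414.5381167670533, 'fy': 414.5381167670533, 'cx': 258.3421436335745, 'cy': 185.63402279406935, 'D': array([-0.0964,  0.    ,  0.    ,  0.    ,  0.    ]), 'pose': array([[ 0.0133,  0.9987, -0.0499,  0.5031],
       [-0.9997,  0.0142,  0.0176, -0.0036],
       [ 0.0183,  0.0497,  0.9986,  1.2407],
       [ 0.    ,  0.    ,  0.    ,  1.    ]])}
wrist {'fx': 289.3100920541376, 'fy': 289.3100920541376, 'cx': 255.62563060548268, 'cy': 195.6856812214566, 'D': array([-0.0315,  0.    ,  0.    ,  0.    ,  0.    ]), 'T_tool_cam': array([[ 0.0003,  0.9647,  0.2634,  0.0742],
       [ 1.    , -0.0001, -0.0007, -0.0003],
       [-0.0007,  0.2634, -0.9647, -0.1708],
       [ 0.    ,  0.    ,  0.    ,  1.    ]])}
0.15
```

View pics/scene0b.png

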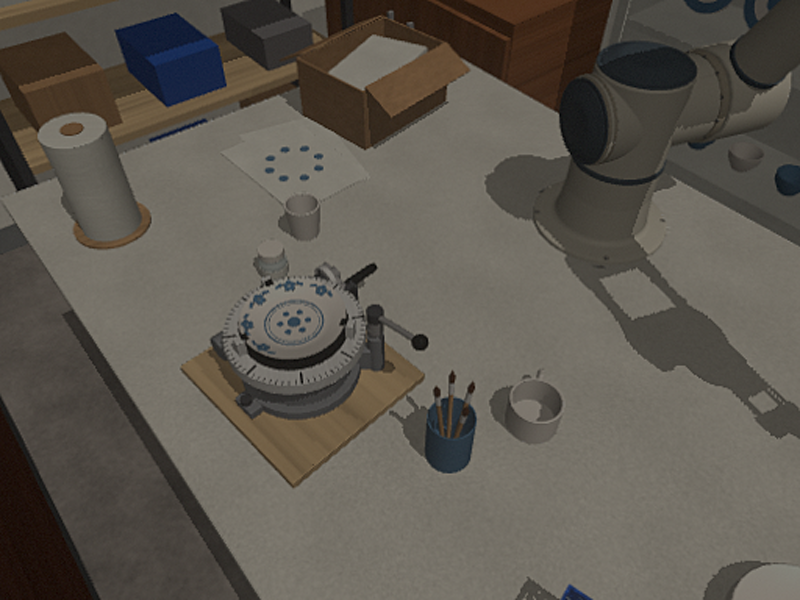

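View pics/top0b.png

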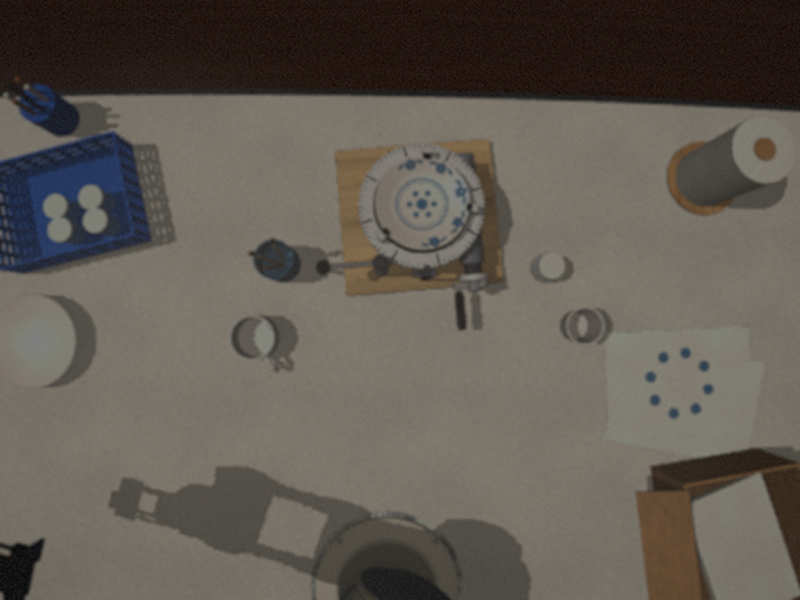

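The scene picture (800 px scale) shows the lever ball at (420,342), its pivot at about (375,315) and the handle from (350,285) to (375,267). In the top picture the ball is at (323,267), the pivot at (380,265), the handle runs (460,293)–(462,328), and the faceplate centre is about (421,205). The brush tin stands just beyond the ball.

```bash
cat > h.py <<'E'
from bench import ctrl
import cv2,numpy as np
np.set_printoptions(precision=4,suppress=True)
def pose(n):
    p=ctrl.camera_params(n)
    if n!="wrist": return p,p["pose"]
    T=np.eye(4);T[:3,:3]=ctrl.current_eef_rot();T[:3,3]=ctrl.current_tool_pos()
    return p,T@p["T_tool_cam"]
def ray(p,T,uv):
    K=np.array([[p["fx"],0,p["cx"]],[0,p["fy"],p["cy"]],[0,0,1]])
    a=cv2.undistortPoints(np.array([[uv]],float),K,np.array(p["D"]))[0,0]
    d=T[:3,:3]@np.array([a[0],-a[1],-1]);return T[:3,3],d/np.linalg.norm(d)
def plane(p,T,uv,z):
    o,d=ray(p,T,uv);return o+d*(z-o[2])/d[2]
def tri(r1,r2):
    A=np.zeros((3,3));b=np.zeros(3)
    for o,d in(r1,r2):
        M=np.eye(3)-np.outer(d,d);A+=M;b+=M@o
    x=np.linalg.solve(A,b);return x,[np.linalg.norm(np.cross(x-o,d)) for o,d in(r1,r2)]
def proj(p,T,X):
    K=np.array([[p["fx"],0,p["cx"]],[0,p["fy"],p["cy"]],[0,0,1]])
    c=np.linalg.inv(T)@np.append(X,1);q=np.array([c[0],-c[1],-c[2]])
    return cv2.projectPoints(q.reshape(1,1,3),np.zeros(3),np.zeros(3),K,np.array(p["D"]))[0][0,0]
def blob(im,uv,thr,r=14):
    g=cv2.GaussianBlur(im,(3,3),0).max(axis=2);u,v=map(int,uv);m=np.zeros_like(g);m[v-r:v+r,u-r:u+r]=(g[v-r:v+r,u-r:u+r]<thr)
    n,l,s,c=cv2.connectedComponentsWithStats(m);k=[i for i in range(1,n)]
    return [(c[i],s[i,2:5]) for i in k if s[i,4]>8]
E
python3 - <<'E'
from h import *
s=1.5625
ps,Ts=pose("scene");pt,Tt=pose("top")
S=cv2.imread("pics/scene0.png");Tp=cv2.imread("pics/top0.png")
print("ballS",blob(S,(420/s,342/s),45),"ballT",blob(Tp,(323/s,267/s),55))
for nm,a,b in(("ball",(420,342),(323,267)),("pivot",(375,313),(380,265)),("hfree",(375,267),(462,328)),("hin",(350,287),(460,293))):
    print(nm,*tri(ray(ps,Ts,np.array(a)/s),ray(pt,Tt,np.array(b)/s)))
    for z in (.162,.05,.08,.11): print("   z",z,plane(pt,Tt,np.array(b)/s,z)[:2])
print("plate",plane(pt,Tt,np.array((421,206))/s,.13))
for c in((346,294),(503,279),(335,151),(492,140)): print("board",plane(pt,Tt,np.array(c)/s,.018))
for nm,c,z in(("tin",(275,260),.098),("mug",(256,337),.06),("jar",(552,267),.062),("pot",(585,325),.075)): print(nm,plane(pt,Tt,np.array(c)/s,z))
print(ctrl.current_eef_rot())
E
```

```text
ballS [(array([268.2639, 218.7639]), array([10,  9, 72], dtype=int32))] ballT [(array([206.375 , 170.7292]), array([ 8,  8, 48], dtype=int32))]
ball [0.5945 0.1122 0.1596] [np.float64(0.0009050150914834697), np.float64(0.0009050150914835704)]
   z 0.162 [0.5937 0.1126]
   z 0.05 [0.6031 0.1246]
   z 0.08 [0.6005 0.1214]
   z 0.11 [0.598  0.1182]
pivot [0.6019 0.0163 0.1436] [np.float64(0.002418721886065037), np.float64(0.0024187218860648924)]
   z 0.162 [0.5984 0.0175]
   z 0.05 [0.6083 0.0197]
   z 0.08 [0.6056 0.0191]
   z 0.11 [0.603  0.0185]
hfree [ 0.494  -0.1312  0.0631] [np.float64(0.0004565746340997381), np.float64(0.00045657463409973345)]
   z 0.162 [ 0.4951 -0.1207]
   z 0.05 [ 0.4942 -0.1329]
   z 0.08 [ 0.4945 -0.1297]
   z 0.11 [ 0.4947 -0.1264]
hin [ 0.5566 -0.1266  0.0554] [np.float64(0.0022897105403505967), np.float64(0.0022897105403508603)]
   z 0.162 [ 0.5534 -0.1168]
   z 0.05 [ 0.5587 -0.1286]
   z 0.08 [ 0.5573 -0.1255]
   z 0.11 [ 0.5559 -0.1223]
plate [ 0.7048 -0.0513  0.13  ]
board [0.5552 0.0836 0.018 ]
board [ 0.588  -0.2138  0.018 ]
board [0.8294 0.1101 0.018 ]
board [ 0.8568 -0.1919  0.018 ]
tin [0.6103 0.2049 0.098 ]
mug [0.4727 0.2434 0.06  ]
jar [ 0.6085 -0.2972  0.062 ]
pot [ 0.5024 -0.3553  0.075 ]
[[-0.9735  0.2288 -0.0003]
 [ 0.2288  0.9735 -0.0008]
 [ 0.0001 -0.0009 -1.    ]]
```

Run:
```python
from h import *
import pickle
R=np.array([[-1,0,0],[0,1,0],[0,0,-1.]])
for i,P in enumerate([(.54,.04,.27),(.52,-.09,.25)]):
    ctrl.goto(P,R); ctrl.sleep(.2)
    p,T=pose("wrist"); im=ctrl.read_camera("wrist")
    pickle.dump((p,T),open(f"pics/w{i}.pkl","wb"));cv2.imwrite(f"pics/w{i}.png",im)
    cv2.imwrite(f"pics/w{i}b.png",cv2.resize(im,(800,600),interpolation=cv2.INTER_CUBIC))
print(ctrl.current_t(),ctrl.current_q())
```

```text
3.7083 [ -16.2114   18.3573   87.8002    0.0042   73.8245 -106.2907]
```

View pics/w0b.png

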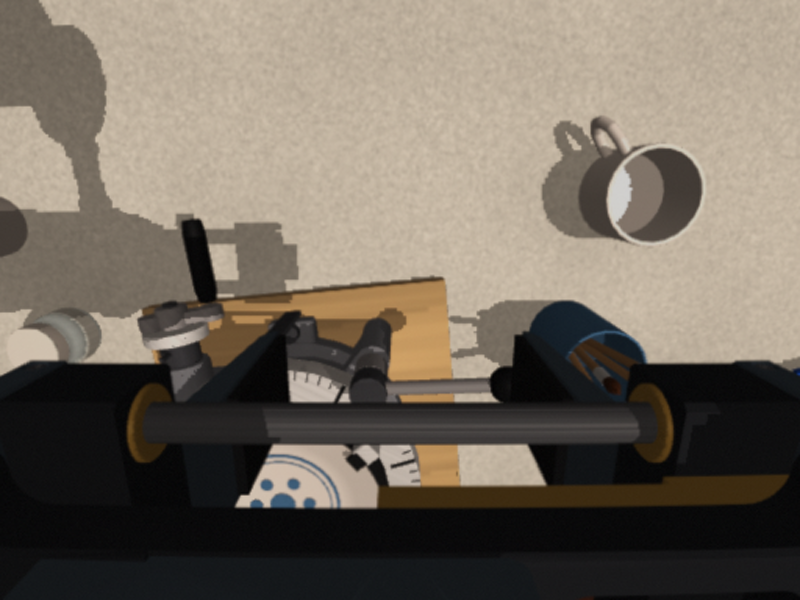

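View pics/w1b.png

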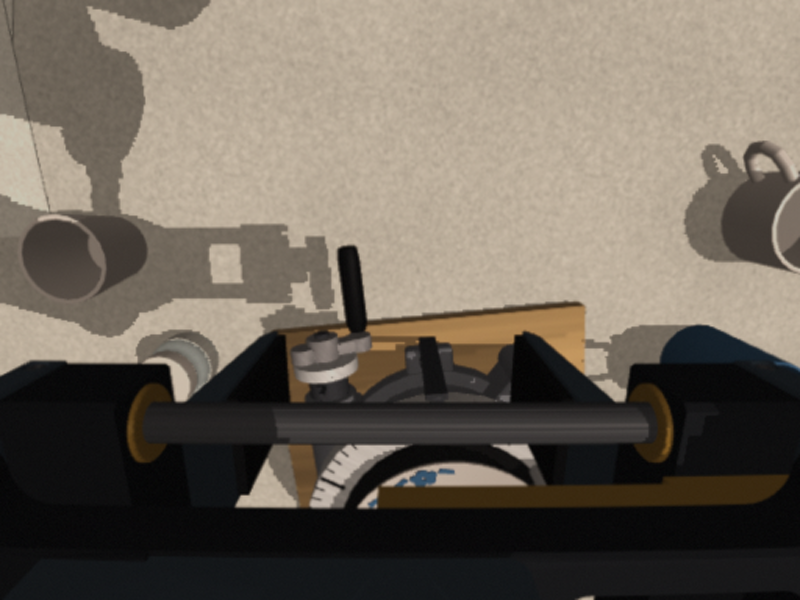

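Wrist picture 0 shows the ball at (503,385), the pivot at (369,385) and the handle from (193,222) to (208,300). Wrist picture 1 shows the handle from (347,250) to (357,330), the hub boss at (322,345), the pointer at (430,370) and a long line at (330,483). The gripper hides the rest.

Run:
```python
from h import *
import pickle
s=1.5625
V=[pickle.load(open(f"pics/w{i}.pkl","rb")) for i in(0,1)]
im=[cv2.imread(f"pics/w{i}.png") for i in(0,1)]
top=pose("top");sc=pose("scene")
def axis(img,box,thr=38):
    u0,u1,v0,v1=box;m=(img.max(2)<thr).astype(np.uint8);k=np.zeros_like(m);k[v0:v1,u0:u1]=m[v0:v1,u0:u1]
    n,l,st,c=cv2.connectedComponentsWithStats(k);i=1+np.argmax(st[1:,4]);pts=np.argwhere(l==i)[:,::-1].astype(np.float32)
    r=cv2.fitLine(pts,cv2.DIST_L2,0,.01,.01).ravel();t=(pts-r[2:])@r[:2];return r[2:]+r[:2]*t.min(),r[2:]+r[:2]*t.max(),len(pts)
A=[axis(im[0],(110,145,132,198)),axis(im[1],(210,240,150,214))]
print(A)
# handle axis = intersection of two planes, ends
for k in(0,1): print("handle end",k,*tri(ray(*V[0],A[0][k]),ray(*V[1],A[1][k])))
for nm,a,b in(("hubfront",(172,310),(322,343)),("arm+y",(222,312),(370,340))):
    print(nm,*tri(ray(*V[0],np.array(a)/s),ray(*V[1],np.array(b)/s)))
T=np.array([206.375,170.7292]);S=np.array([268.2639,218.7639])
print("ball top/scene",*tri(ray(*top,T),ray(*sc,S)),plane(*top,T,.162))
print("ball w0",plane(*V[0],np.array((503,385))/s,.162),"pivot w0",plane(*V[0],np.array((369,383))/s,.15),"pivot top",plane(*top,np.array((380,265))/s,.155))
for i,c in((1,(583,304)),(1,(283,331)),(0,(443,279))): print("board",i,plane(*V[i],np.array(c)/s,.018))
print("long line w1",[plane(*V[1],np.array(c)/s,.13) for c in((322,479),(343,488))])
print("long line w0",[plane(*V[0],np.array(c)/s,.13) for c in((388,467),(414,460))])
# faceplate in top: white-ish ellipse vs board
g=cv2.imread("pics/top0.png");cv2.imwrite("pics/topc.png",cv2.resize(g[80:220,190:340],(800,747))[:600])
c=cv2.imread("pics/scene0.png");cv2.imwrite("pics/scc.png",cv2.resize(c[160:280,125:285],(800,600),interpolation=cv2.INTER_CUBIC))
```

```text
[(array([121.6185, 140.4484], dtype=float32), array([132.7448, 193.2644], dtype=float32), 694), (array([221.6032, 157.6589], dtype=float32), array([228.7614, 212.2933], dtype=float32), 653)]
handle end 0 [ 0.4944 -0.1307  0.0685] [np.float64(2.3365629305527306e-05), np.float64(2.3365629305550698e-05)]
handle end 1 [ 0.564  -0.1234  0.0698] [np.float64(0.0001434618548684407), np.float64(0.00014346185486811434)]
hubfront [ 0.5698 -0.1511  0.0781] [np.float64(0.0011442928914611927), np.float64(0.0011442928914612038)]
arm+y [ 0.5737 -0.1138  0.0645] [np.float64(0.000511654290924339), np.float64(0.0005116542909245623)]
ball top/scene [0.5954 0.1125 0.1609] [np.float64(0.0016781375445511588), np.float64(0.0016781375445511749)] [0.594  0.1135 0.162 ]
ball w0 [0.5971 0.1101 0.162 ] pivot w0 [0.6012 0.0191 0.15  ] pivot top [0.599  0.0176 0.155 ]
board 1 [0.5543 0.0813 0.018 ]
board 1 [ 0.581  -0.1985  0.018 ]
board 0 [0.5547 0.0821 0.018 ]
long line w1 [array([ 0.6604, -0.1471,  0.13  ]), array([ 0.6682, -0.1316,  0.13  ])]
long line w0 [array([0.6832, 0.0314, 0.13  ]), array([0.6768, 0.052 , 0.13  ])]
```

View pics/scc.png

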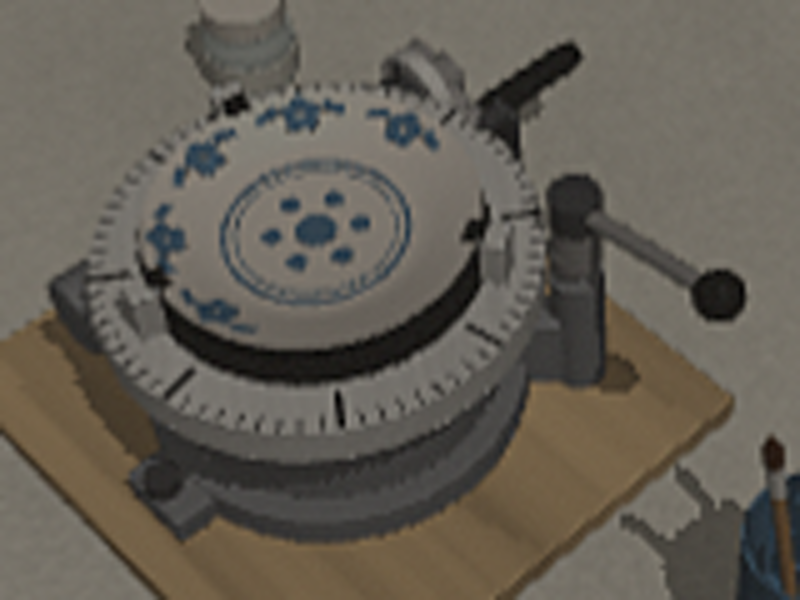

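View pics/topc.png

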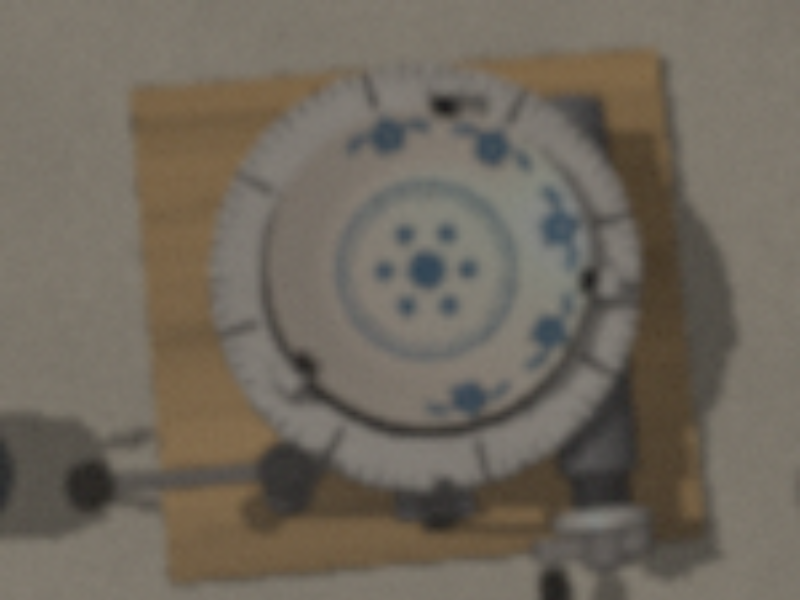

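```bash
cat >> h.py <<'E'
YAW=np.radians(5.6)
BALL=np.array([.5958,.1115,.162]);a0=YAW+.02
PIV=BALL-.095*np.array([-np.sin(a0),np.cos(a0),0])
def lev(q,dz=0,rad=0,sgn=1):
    a=YAW+q;L=np.array([-np.sin(a),np.cos(a),0]);P=PIV+(.095+rad)*L+[0,0,-.019+dz]
    z=np.array([0,0,-1.]);x=sgn*L
    return P,np.column_stack([x,np.cross(z,x),z])
E
python3 - <<'E'
from h import *
for s in(1,-1):
    print(s,[ctrl.ik(*lev(q,dz,sgn=s)) for q,dz in((.03,.1),(.03,0),(1.1,0))])
E
```

```text
1 [array([ 4.9538, 25.1904, 77.749 , -0.    , 77.0606, -2.365 ]), array([ 4.9538, 30.9443, 84.7283, -0.    , 64.3274, -2.365 ]), array([ -0.8646,  24.9855,  96.6248,  -0.    ,  58.3897, -69.49  ])]
-1 [None, None, array([ -0.8646,  24.9855,  96.6248,  -0.    ,  58.3897, 110.51  ])]
```

Run:
```python
from h import *
ctrl.goto(*lev(.03,.11))
ctrl.command_gripper(.5)
P,R=lev(.03)
print("hit",ctrl.move_l(P,vel=.12,contact_N=8),ctrl.current_tool_pos()-P)
# verify by closing gently to find ball? grip once
ctrl.command_gripper(.0);print("w",ctrl.current_grip_width()*91,ctrl.current_contact_force(),ctrl.current_tool_pos()-P)
cv2.imwrite("pics/g0.png",ctrl.read_camera("wrist"))
print(ctrl.current_t())
```

```text
hit False [0.0004 0.     0.0007]
w 22.841060739905164 [0.6391 1.2083 4.3793] [0.0004 0.0001 0.0004]
7.7917
```

View pics/g0.png

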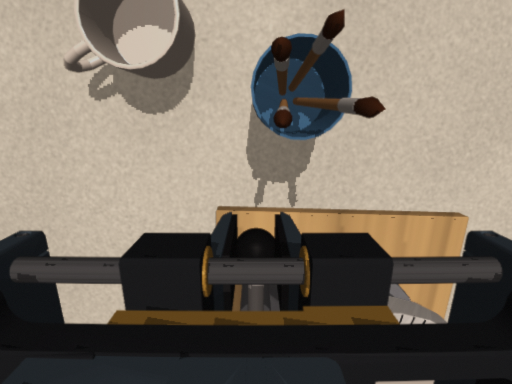

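The picture shows the ball held between the pads at (257,245) and the brushes clear of the gripper. I'll swing the lever with this grip.

Run:
```python
from h import *
for q in np.linspace(.03,1.05,8)[1:]:
    P,R=lev(q);ctrl.move_l(P,vel=.1,ori=R)
    f=ctrl.current_contact_force();print(round(q,2),f,round(ctrl.current_grip_width()*91,1))
    if np.linalg.norm(f)>45: print("STOP");break
cv2.imwrite("pics/g1.png",ctrl.read_camera("wrist"));print(ctrl.current_t())
```

```text
0.18 [-1.2485  0.9958  6.4753] 22.8
0.32 [-1.5018  0.2572  6.1634] 23.0
0.47 [-0.8707 -0.3824  6.213 ] 22.9
0.61 [-0.7639 -0.5481  5.7149] 23.3
0.76 [-0.5479  0.0439  6.8204] 23.4
0.9 [0.1206 1.088  5.893 ] 23.4
1.05 [ 0.3641 -0.8388  6.1603] 22.6
9.8833
```

```bash
cat >> h.py <<'E'
ty=np.array([-np.sin(YAW),np.cos(YAW),0]);tx=np.array([np.cos(YAW),np.sin(YAW),0])
C=np.array([.5219,-.1559,.080])
RH=np.column_stack([-tx,ty,[0,0,-1.]])
def han(deg,dz=0,C=C,r=.03):
    q=np.radians(deg);return C-ty*r*np.sin(q)+[0,0,r*np.cos(q)-.019+dz]
def wind(q0,q1,step=22.5,vel=.09,C=C,lim=50,r=.03):
    n=max(1,int(np.ceil(abs(q1-q0)/step)));log=[]
    for q in np.linspace(q0,q1,n+1)[1:]:
        ctrl.move_l(han(q,C=C,r=r),vel=vel)
        f=ctrl.current_contact_force();log.append((q,f@tx,f@ty,f[2],ctrl.current_grip_width()*91))
        if np.linalg.norm(f)>lim: print("STOP");break
    return np.array(log)
E
python3 - <<'E'
from h import *
ctrl.command_gripper(.6)
p=ctrl.current_tool_pos();ctrl.move_l(p+[0,0,.11],vel=.2)
ctrl.goto(han(-111.5,.17),RH)
print("hit",ctrl.move_l(han(-111.5),vel=.15,contact_N=8))
ctrl.command_gripper(0)
print(ctrl.current_grip_width()*91,ctrl.current_contact_force(),ctrl.current_t())
cv2.imwrite("pics/h0.png",ctrl.read_camera("scene"))
print(wind(-1191.5,-1191.5+45,step=11.25,lim=40),ctrl.current_t())
E
```

```text
hit False
17.48281696226722 [-0.4551 -0.4389  1.2815] 14.0417
[[-1180.25      -0.3439     0.3779     0.9365    17.3175]
 [-1169.         0.5217     2.8747     1.6382    17.3467]
 [-1157.75       0.3231     6.0467     3.079     17.1947]
 [-1146.5        0.7204     6.5167     4.673     17.3005]] 15.0917
```

Run:
```python
from h import *
print(wind(-1146.5,-720,step=20,lim=40),ctrl.current_t())
```

```text
[[-1127.1136    -1.687      6.3763     9.506     17.5971]
 [-1107.7273    -3.5911     5.645     15.2711    17.2568]
 [-1088.3409    -5.3353    -1.0781    13.8851    17.5069]
 [-1068.9545    -4.0183    -5.1308     7.862     17.2732]
 [-1049.5682    -2.4459    -6.3509     3.0786    17.2215]
 [-1030.1818    -2.5395    -5.7444    -0.4958    17.1294]
 [-1010.7955    -0.6713    -4.3348    -2.2482    17.2729]
 [ -991.4091     0.9001    -2.041     -4.5348    17.079 ]
 [ -972.0227     1.3388     2.3742    -3.8509    17.2874]
 [ -952.6364     1.9265     3.7552    -0.6136    17.4823]
 [ -933.25       1.1962     6.3989     2.5193    17.2206]
 [ -913.8636     0.3877     5.0256     7.9893    17.2931]
 [ -894.4773    -1.2918     1.7989     8.0325    17.4563]
 [ -875.0909    -3.1893    -0.8904     6.9984    17.1819]
 [ -855.7045    -1.8659    -2.1143     4.756     17.3064]
 [ -836.3182    -2.9876    -2.7351     2.8514    17.1794]
 [ -816.9318    -0.944      0.2499     1.4162    17.1608]
 [ -797.5455    -0.7382     5.3065     1.8945    17.4617]
 [ -778.1591    -1.8481     8.2372     6.1914    17.2835]
 [ -758.7727    -1.9548     8.6175    12.7872    17.3026]
 [ -739.3864    -4.9081     3.9775    18.2564    17.3157]
 [ -720.        -6.5638    -3.7413    15.0049    17.3706]] 20.775
```

Run:
```python
from h import *
l=wind(-720,0,step=20,vel=.1,lim=45)
print(len(l),l[-1],abs(l[:,1:4]).max(0),ctrl.current_t())
if len(l)==36:
    print((ctrl.current_tool_pos()-han(0))*1e3)
    ctrl.command_gripper(.4);print(ctrl.current_contact_force())
    ctrl.move_l(han(0,.16),vel=.2)
    ctrl.goto(*lev(1.05,.11));cv2.imwrite("pics/w2.png",ctrl.read_camera("wrist"))
    t=ctrl.read_camera("top");cv2.imwrite("pics/t2.png",t)
    s=ctrl.read_camera("scene")
    a=cv2.resize(t[80:220,190:340],(400,373),interpolation=cv2.INTER_CUBIC);b=cv2.resize(s[150:280,125:285],(400,325),interpolation=cv2.INTER_CUBIC)
    o=np.zeros((373,800,3),np.uint8);o[:,:400]=a;o[:325,400:]=b;cv2.imwrite("pics/chk.png",o)
print(ctrl.current_t())
```

```text
36 [ 0.     -6.5569 -4.1351 14.2588 17.3447] [ 7.4963  7.6519 16.9472] 30.075
[ 0.0593 -0.9312  0.2691]
[-0.5119  0.3458  0.1923]
32.5833
```

View pics/chk.png

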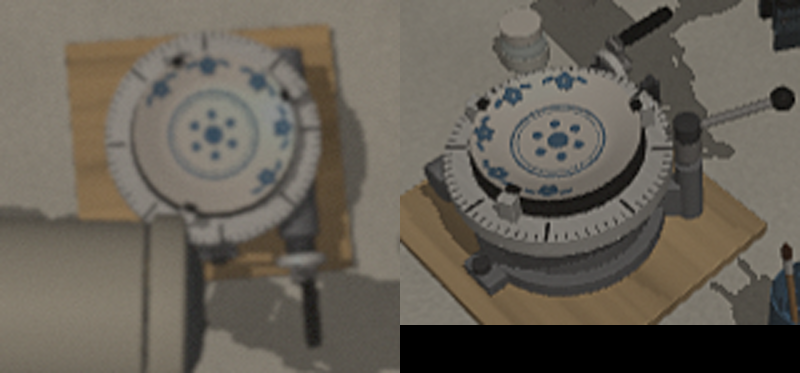

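The handle is back at the top and a long line stands near the pointer. I'll check this with the wrist camera before tightening.

Run:
```python
from h import *
import pickle
p=ctrl.current_tool_pos();ctrl.goto((.66,-.06,.28),RH);ctrl.sleep(.3)
c=pose("wrist");im=ctrl.read_camera("wrist");pickle.dump(c,open("pics/w3.pkl","wb"));cv2.imwrite("pics/w3.png",im)
uv=proj(*c,[.60,-.062,.13]);print(uv,ctrl.current_t())
u,v=map(int,uv);u0,v0=u-75,max(0,v-60)
print(u0,v0);cv2.imwrite("pics/w3c.png",cv2.resize(im[v0:v0+112,u0:u0+150],(800,597),interpolation=cv2.INTER_CUBIC))
```

```text
[258.6771 130.7266] 33.6917
183 70
```

View pics/w3c.png

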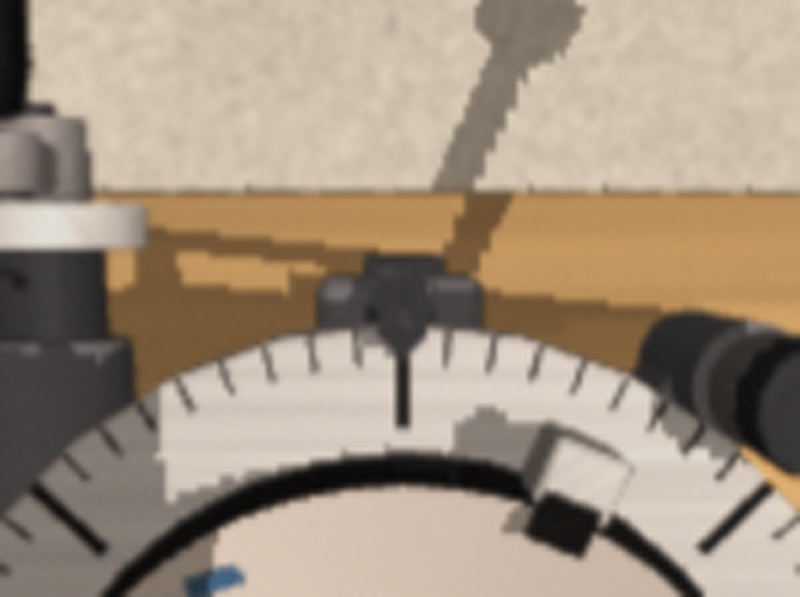

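The long line at (402,390) is exactly under the pointer tip at (402,345), so I'll tighten the clamp.

Run:
```python
from h import *
ctrl.goto(*lev(1.05,.11));ctrl.command_gripper(.5)
P,R=lev(1.05);print("hit",ctrl.move_l(P,vel=.12,contact_N=8))
ctrl.command_gripper(0);print(ctrl.current_grip_width()*91)
for q in np.linspace(1.05,.06,8)[1:]:
    P,R=lev(q);ctrl.move_l(P,vel=.1,ori=R);f=ctrl.current_contact_force();print(round(q,2),f)
    if np.linalg.norm(f)>45: print("STOP");break
P,R=lev(-.08);h=ctrl.move_l(P,vel=.02,ori=R,contact_N=22)
d=ctrl.current_tool_pos()-PIV
print("stop",h,ctrl.current_contact_force(),ctrl.current_grip_width()*91,"q",np.arctan2(-d[0],d[1])-YAW,ctrl.current_t())
```

```text
hit False
23.175311220261943
0.91 [-1.1795  2.3515  6.1944]
0.77 [-1.0367  1.8657  6.4073]
0.63 [-1.5383  3.6801  6.8914]
0.48 [-0.8516  3.2401  6.71  ]
0.34 [0.1186 4.1654 7.607 ]
0.2 [-0.5962  5.0273  6.614 ]
0.06 [-1.4559  5.5468  7.4394]
stop True [-4.5954 -0.2649 11.2139] 22.98087262039255 q 0.0024012134560844056 38.8833
```

Run:
```python
from h import *
for N in(20,30):
    P,R=lev(-.12);h=ctrl.move_l(P,vel=.02,ori=R,contact_N=N);d=ctrl.current_tool_pos()-PIV
    print(h,ctrl.current_contact_force(),"q",np.arctan2(-d[0],d[1])-YAW)
ctrl.command_gripper(.5);print(ctrl.current_contact_force())
p=ctrl.current_tool_pos();ctrl.move_l(p+[0,0,.11],vel=.15)
t=ctrl.camera_params
P,R=lev(.03,.13);ctrl.goto((.5,.05,.3),RH);ctrl.sleep(.2)
im=ctrl.read_camera("scene");cv2.imwrite("pics/end.png",im)
S=blob(im,(268,219),45);print(S)
a=cv2.resize(im[130:310,110:370],(800,554),interpolation=cv2.INTER_CUBIC);cv2.imwrite("pics/endb.png",a)
print(ctrl.current_t())
```

```text
True [-4.6704 -0.9764 11.8413] q 0.0032789492264646836
True [-6.7062 -1.8709 14.337 ] q 0.0045964788972543275
[-0.0982  0.4324  0.7512]
[(array([268., 219.]), array([ 9,  9, 69], dtype=int32))]
42.8167
```

View pics/endb.png

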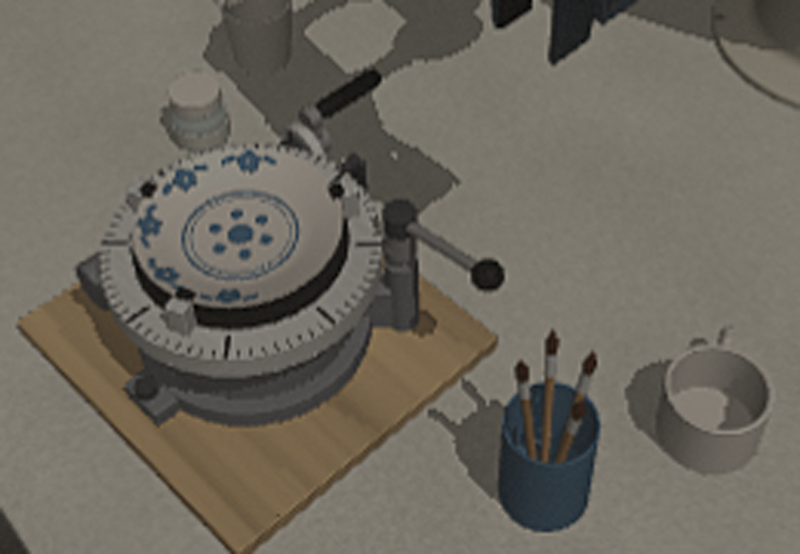

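The final picture shows the lever pointing to +y with the ball at (487,274). It now stands about 1 mm further tight than at the start. The bystanders are where they were and the gripper is clear.

```bash
python3 -c "
from bench import ctrl
print(ctrl.sign_off())"
```

```text
the job is handed in; nothing more can be done
None
```

The job is done and handed in after about 43 s of the 72 s allowed: I slackened the clamp, wound the crank about 3.3 turns until the next long line stood at the pointer, and swung the clamp back tight against its stop.

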